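# Empty the controller housing and take its depth

### The job

First turn the controller housing over with its red crank so that both loose brass spacers left inside fall out into the blue tray, then turn it back fully upright. Then slide the gauge head along its beam until the probe stands over the green mark on the housing's floor, gently press the probe down by its yellow cap until its tip touches the floor, and swing the orange lever fully home to lock it at that height. Leave the things standing around alone.

Things in the scene. Friction and masses are not known exactly. Their poses are not given: they have to be found in the camera images.
- cradle: Fixed cradle: grey base plate 335 x 430 x 12 mm, two aluminium trunnion posts (tops at 143 mm), a blue catch tray fixed between them. Origin: on the table straight below the middle of the housing. Its x axis points away from the robot (turned up to 0.2 rad), y left, z up. The housing's turning axis runs along its y, 125 mm above the table.
- tray_in (a point): centre of the inner floor of the blue catch tray (inside 222 x 130 mm, walls rising 36 mm above this floor); it is below the housing and reaches from there towards the robot. Axes as the cradle's.
- housing (a joint): Angle (rad) of the dark grey open-topped housing on its level axis: 0 = mouth up, at a stop; grows as the mouth turns towards the robot and down, to a stop at 2.6. Loose contents slide out at 2.0 to 2.5. Stays where left; about 3 N at the crank. Outside 110 x 130 x 60 mm, centred on the axis, walls 5 mm; inside 100 x 120 mm, 56 mm deep; reaches 72 mm from the axis. Cannot be lifted out.
- floor (a point): middle of the housing's inner floor, centre of the flat green measuring mark (40 mm across); 26 mm below the turning axis while the housing is upright. Turns with the housing; z points out of its mouth, axes equal to the cradle's when upright.
- crank_grip (a point): Centre of the free-spinning black sleeve (16 mm across, 52 mm long, along the turning axis) on the red crank right of the housing; cradle y = -139 mm. 75 mm from the axis: at housing angle q it is at cradle x = 75 mm sin(1.3 - q), z = 125 mm + 75 mm cos(1.3 - q), so it starts leaning away from the robot and ends leaning towards it. Pinch or straddle it from above; the arm is at its inner end.
- spacer_a: brass spacer, 18 mm across, 12 mm tall, 26 g, at first lying loose in the housing. Origin: centre of its underside.
- spacer_b: second brass spacer, the same.
- head (a joint): Travel (m) of the gauge head along its beam: 0 at the left end, growing to the right (cradle -y) up to 0.26; no stop above the mark. Stays where left; about 6 N to slide. The beam lies 105 mm behind the turning axis (cradle +x) at about 205 mm height (10 mm up or down from case to case). The head reaches forward from it and holds the probe above the turning axis.
- slide_knob (a point): black upright knob on the gauge head above the beam, 28 mm across; this point is on its axis, 20 mm below its top and 20 mm above its foot. Push it sideways to slide the head. It is straight behind the probe (105 mm, cradle +x).
- probe (a joint): how far (m) the probe has been lowered in the head: 0 = fully up, limit 0.11. Stays where it is left by friction; about 3 N to push down. The housing's floor stops it.
- probe_cap (a point): centre of the top face of the yellow cap (28 mm across, 12 mm thick) on the upper end of the vertical probe rod (10 mm across). The cap's top is 152 mm above the probe's tip. The cap is sprung: once the tip is stopped it sinks up to 8 mm towards the rod, with 4 N at first and 15 N at the end of that travel, and springs back when let go; pressing on past its end rams the floor.
- probe_tip (a point): lower end face of the probe rod (red band). With the probe up it passes at least 8 mm above the rim of the upright housing.
- lock (a joint): angle (rad) of the orange lock lever on the gauge head, seen from above clockwise: 0 to 0.15 = open; it stops at 1.25 = fully home, where its cam clamps the probe rod (it stiffens from about 0.6 and snaps past centre near 1.15). Stays where it is left; up to about 4 N at its pin.
- lock_pin (a point): Middle of the upright orange pin (13 mm across) on the free end of the lock lever, 70 mm from its pivot; pin top 15 mm above this point, top of the lever arm 18 mm below it. The lever points left (cradle +y), at angle 0 leaning 0.62 rad towards the robot; push the pin away from the robot (cradle +x); when home it leans 0.63 rad away from the robot.
- lock_pivot (a point): point on the upright axis of the lock lever, at the same height as lock_pin, 22 mm in front (cradle -x) of the probe rod.
- swab_pot: bystander: small clear open pot, 52 mm across, 55 mm tall, standing on the left part of the cradle's base plate. Origin: centre of its underside.
- solder_spool: bystander: grey spool, 60 mm across, 46 mm tall. Origin: centre of its underside.
- screwdriver: bystander: red-handled screwdriver lying down.
- flux_bottle: bystander: small closed bottle, 44 mm across, 100 mm tall. Origin: centre of its underside.
- tape_roll: bystander: blue roll of tape lying flat, 80 mm across, 20 mm tall. Origin: centre of its underside.

How it is judged:
On the way, in this order (a step that is already met when the one before it is completed fails the run):
1. both spacers lie in the tray (x of spacer_a in the frame of tray_in between -0.113 and 0.113 m and y of spacer_a in the frame of tray_in between -0.067 and 0.067 m and z of spacer_a in the frame of tray_in between -0.005 and 0.03 m and x of spacer_b in the frame of tray_in between -0.113 and 0.113 m and y of spacer_b in the frame of tray_in between -0.067 and 0.067 m and z of spacer_b in the frame of tray_in between -0.005 and 0.03 m), for 0.2 s.
2. the empty housing is back upright (all of step 1 and value of joint housing below 0.05 rad), for 0.2 s.
3. the probe stands over the green mark of the upright housing (all of step 2 and y of probe_tip in the frame of floor between -0.015 and 0.015 m), for 0.2 s.
4. the probe's tip touches the floor, the lock still open (all of step 3 and z of probe_tip in the frame of floor between -0.002 and 0.002 m and value of joint lock below 0.8 rad), for 0.2 s.
5. the lever is home with the probe on the floor (all of step 3 and z of probe_tip in the frame of floor between -0.002 and 0.002 m and value of joint lock above 1 rad), for 0.2 s.
At the end, for the whole second after the job is handed in: Both spacers in the blue tray; housing within 0.05 rad of upright; probe tip within 2 mm of the housing's inner floor in height and within 15 mm sideways of the middle of the green mark, at rest; lock lever beyond 1.0 rad (home is 1.25) (all of step 5 and velocity of joint probe between -0.005 and 0.005 m/s); the robot touches nothing.
It fails at once if the probe is rammed onto the floor with more than 40 N (contact force between probe_c0 and housing_c0 above 40 N).
It fails at once if a bystander is pushed away by more than 30 mm or knocked over (distance of any of swab_pot, solder_spool, screwdriver, flux_bottle, tape_roll from where it was at the start of the episode above 0.03 m or angle between any of swab_pot, solder_spool, flux_bottle's own z axis and vertical above 0.5 rad).
It also fails if it takes over 72 s, if anything falls off the work surface, if the arm or the gripper's body presses on something with over 40 N, if the wrist force passes 120 N, or if a joint passes its speed limit or range.

### The arm

A 6-joint arm with a two-finger parallel gripper is mounted at the origin on the work surface. World frame = base frame: x ahead of the robot, y to its left, z up, the work surface at z = 0. Lengths are in m, angles in rad, forces in N, time in s.
With the tool pointing down it reaches from about 0.275 to 0.825 m from the base axis. Payload 5.2 kg.
Tool frame: the origin (TCP) lies at the very end of the fingers, on their centre line; the grasp point (between the pads) lies 19 mm behind it; z points along the fingers, y is the line along which they close (so a half turn about z gives the same grasp; the last joint's range is limited). The gripper opens to 93 mm and grips with 3 to 60 N. Pads are 15 mm wide; open, the fingers measure 128 mm over their backs; the gripper's body (75 mm by 188 mm) begins 65 mm behind the grasp point.
Start: joints at [-1.313, 0.259, 1.535, -0, 1.348, -0.203], TCP at [0.245, -0.493, 0.219] pointing down, gripper open.
Joint ranges: [-3.14, 3.14], [-0.91, 2.08], [0.19, 2.58], [-1.22, 4.36], [0.22, 2.71], [-3.12, 3.12]. Speed limits (rad/s): [2.57, 2.57, 3.14, 3.14, 3.14, 3.14].

### API

Orientations are given as a unit quaternion [w, x, y, z].
In Python, from rig import r, vision, job gives the robot as it stands.
- The arm moves only by the tool servo_tool, never from a script. Its argument "plan" is one flat list of numbers, 6 for each row, row after row: the shift along the tool's x, y, z normalised to -1 to 1, where 1 is 0.6 m, then the turn, a rotation vector about the tool's x, y, z normalised to -1 to 1, where 1 is pi/2 rad. A call has 1 to 10 rows; each row shifts and turns the commanded pose from where the row before left it, along the tool's axes as they then stand; what a row does not reach is not made up. A row lasts 1/10 s, in which the tool goes at most 50 mm and 8.59 degrees, less where a joint would pass 70% of its speed; a pose out of reach is approached as far as the arm can. A call with a number of a shift or a turn outside -1 to 1 is refused whole. A call with a gripper value outside its range is refused whole. "hand" is the opening, from -1 (shut) to 1 (fully open), set as the call begins (left out, the last holds). The fingers move at their own pace and stop on an object; "squeeze" is the grip in N (left out, the last holds). Time passes only in rows, so rows that do not move let the fingers close. It gives the time, the measured TCP pose, the force, the opening and the grip force at its end, in the units of the state.
- r.sense(): the state, without advancing time (a new reading comes with each control period).
- vision.read_camera(name): name is "side" or "top"; returns a dict with "color" (420x560x3 uint8, red, green, blue), "z_map" (420x560 float32, m along the optical axis (not along the pixel's ray), 0 where there is no reading), "fx", "fy", "cx", "cy" (pixels), "camera_from_world" (4x4, takes a point from world to camera coordinates). Camera axes: x right, y up, looking along -z (the intrinsics and any distortion apply to the point x, -y, -z); pixel columns grow to the right and rows downward; lengths in m; the calibration is good to about 2 mm. A picture is of the moment at which its call begins.
- job.job_done(): hands the job in; it is judged then, once.
The state is a dict: "time": time; "joint_positions": joint angles; "qvel": joint speeds; "effort": joint torques, N m; "tcp_pos": TCP position; "orientation": TCP orientation; "contact_force": force on the tool from outside, world axes, zero at the start; "ft_torque": the same for the moment, N m; "opening": finger opening in m; "grasp_force": force on a finger pad.
Only numpy, scipy, OpenCV 4.12 (cv2) and the standard library are available. Lean on these libraries where they do the work, as an engineer would, in place of code of your own. Each camera call takes 0.05 s, during which the arm holds its last target. There are 200 camera calls.

## Working session

There is one attempt and no reset: what is moved stays moved. The work goes in short steps, Python scripts to look and compute and a tool call to move; the robot and the scene stay as the last step left them, time stands still between calls to the robot, and variables do not carry over. Pictures are saved under pics/ and viewed, at most 10 in all, crops included, and the job is handed in when it is done.

Besides the shell and the picture viewer there is one more tool, called after "Call:" as name(argument=value, ...) on one line, values as JSON. servo_tool: Moves the arm, as the interface text tells. Scaled input: -1 to 1 covers 0.6 m each way for a shift and pi/2 rad each way for a turn. Its arguments: {"type":"object","properties":{"plan":{"type":"array"},"hand":{"type":"number"},"squeeze":{"type":"number"}},"required":["plan"]}

```bash
mkdir -p pics; cat > h.py <<'E'
import numpy as np, cv2
from rig import r, vision, job
def cam(n):
    c=vision.read_camera(n); T=np.linalg.inv(c["camera_from_world"]); z=c["z_map"].astype(float)
    v,u=np.mgrid[:z.shape[0],:z.shape[1]]
    P=np.stack([(u-c["cx"])/c["fx"]*z,-(v-c["cy"])/c["fy"]*z,-z,np.ones_like(z)],-1)
    W=(P@T.T)[...,:3]; W[z==0]=np.nan
    return c,W
def save(c,f): cv2.imwrite(f,c["color"][...,::-1])
E
python3 - <<'E'
from h import *
for n in("top","side"):
    c,W=cam(n); save(c,f"pics/{n}0.png"); np.save(n+"0.npy",W); print(n,c["fx"],c["cx"],c["cy"],np.linalg.inv(c["camera_from_world"]).round(3).tolist())
s=r.sense(); print(s["time"],s["tcp_pos"],s["orientation"],s["contact_force"],s["opening"])
E
```

```text
top 382.7110393420571 270.9214561624833 211.43950406647002 [[0.003, 0.991, -0.134, 0.372], [-1.0, 0.002, -0.005, 0.02], [-0.005, 0.134, 0.991, 1.272], [0.0, 0.0, 0.0, 1.0]]
side 497.2241477587463 280.19196070915285 205.42511527204712 [[-0.896, 0.324, -0.302, -0.012], [-0.443, -0.671, 0.594, 1.036], [-0.01, 0.666, 0.746, 1.489], [0.0, 0.0, 0.0, 1.0]]
0.1 [ 0.24446618 -0.49211788  0.21790347] [-8.46381197e-04  9.73573863e-01  2.28370786e-01 -2.84015045e-05] [ 0.03266197 -0.15047968 -0.24510202] 0.09305982234496261
```

View pics/top0.png

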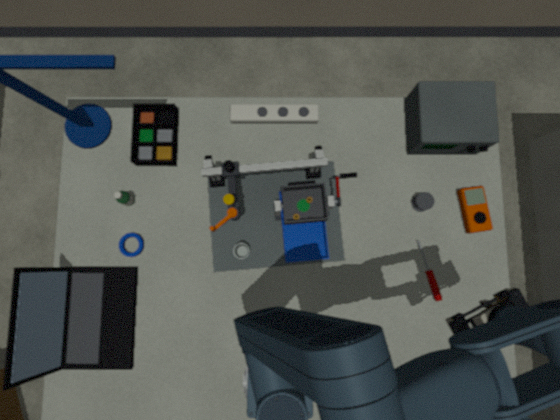

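View pics/side0.png

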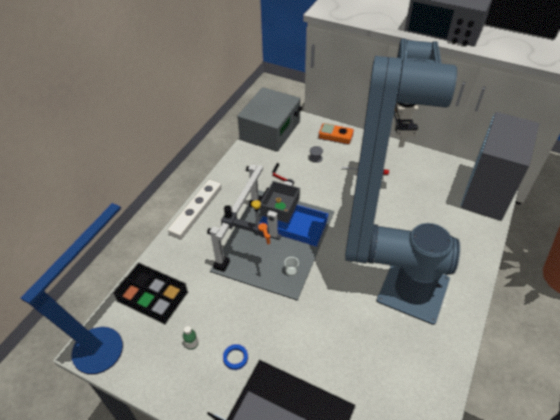

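The top view shows the housing at about (303,203) with its green mark and two spacers. The crank sleeve is at (347,175), the knob at (229,167), the cap at (229,199), the lever at (213–236, 213–229) and the pot at (241,250). Next I measure these.

```bash
python3 - <<'E'
import numpy as np,cv2
W=np.load("top0.npy"); im=cv2.imread("pics/top0.png"); hsv=cv2.cvtColor(im,cv2.COLOR_BGR2HSV)
H,S,V=[hsv[...,i].astype(int) for i in range(3)]
def rep(n,m,box):
    b=np.zeros(m.shape,bool); b[box[1]:box[3],box[0]:box[2]]=1; m=m&b
    vu=np.argwhere(m); p=W[m]
    if len(p)==0: print(n,'none');return
    print(n,len(p),"px",vu.mean(0)[::-1].round(1),"med",np.nanmedian(p,0).round(4),"min",np.nanmin(p,0).round(3),"max",np.nanmax(p,0).round(3)); return p
rep("cap",(H>22)&(H<32)&(S>150)&(V>120),(215,190,245,207))
p=rep("lever",(H>5)&(H<18)&(S>150)&(V>100),(200,205,245,235)); 
rep("leverhi",(H>5)&(H<18)&(S>150)&(V>100)&(W[...,2]>np.nanmax(p[:,2])-.012),(200,205,245,235))
rep("green",(H>40)&(H<80)&(S>100),(280,190,325,220))
rep("red",((H<6)|(H>174))&(S>150),(325,165,360,205))
rep("knob",(V<50)&(W[...,2]>.2),(218,155,242,180))
rep("sleeve",(V<60)&(W[...,2]>.1),(338,165,362,185))
rep("tray",(H>100)&(H<125)&(S>150),(275,210,335,265))
rep("post L/R hi",(W[...,2]>.13)&(W[...,2]<.16),(270,190,285,220))
rep("postR",(W[...,2]>.13)&(W[...,2]<.16)&(S<60),(326,190,336,212))
rep("beam",(W[...,2]>.18)&(V>140),(243,150,312,180))
m=(W[...,2]>.18)&(V>140); m[:150]=0;m[180:]=0;m[:,:245]=0;m[:,312:]=0
q=W[m]; k=np.polyfit(q[:,1],q[:,0],1); print("beam x=a y+b",k, "yaw",-np.arctan(k[0]))
rep("brass",(H>10)&(H<30)&(S>90),(283,188,325,222))
rep("swab",W[...,2]>.045,(228,238,254,264))
E
python3 - <<'E'
import cv2
im=cv2.imread("pics/top0.png")[140:275,190:370]; cv2.imwrite("pics/crop0.png",cv2.resize(im,(800,600),interpolation=cv2.INTER_CUBIC))
E
```

```text
cap 79 px [227.8 198.6] med [0.5305 0.1326 0.3282] min [0.52  0.122 0.325] max [0.543 0.145 0.332]
lever 165 px [225.8 217.5] med [0.4993 0.1441 0.2276] min [0.459 0.122 0.012] max [0.526 0.188 0.264]
leverhi 14 px [211.6 227.8] med [0.4634 0.1822 0.2616] min [0.459 0.179 0.252] max [0.468 0.187 0.264]
green 127 px [302.8 205.3] med [ 0.5496 -0.0729  0.0998] min [ 0.531 -0.092  0.094] max [ 0.569 -0.054  0.11 ]
red 41 px [337.  186.3] med [ 0.6005 -0.1718  0.1461] min [ 0.572 -0.176  0.134] max [ 0.626 -0.168  0.155]
knob 195 px [229.7 169.5] med [0.6271 0.1387 0.234 ] min [0.608 0.117 0.201] max [0.65  0.164 0.271]
sleeve 64 px [347.7 175. ] med [ 0.6325 -0.2025  0.1527] min [ 0.627 -0.228  0.147] max [ 0.64  -0.18   0.157]
tray 1654 px [304.4 240.8] med [ 0.4435 -0.0825  0.0168] min [ 0.375 -0.155  0.008] max [ 0.539 -0.006  0.146]
post L/R hi 134 px [279.6 204.9] med [ 0.5428 -0.0011  0.1449] min [ 0.5   -0.013  0.13 ] max [0.586 0.02  0.159]
postR 95 px [329.7 201.6] med [ 0.5556 -0.1499  0.1432] min [ 0.523 -0.167  0.13 ] max [ 0.571 -0.136  0.158]
beam 226 px [274.7 165.4] med [0.6473 0.0172 0.2121] min [ 0.633 -0.088  0.207] max [0.66  0.105 0.216]
beam x=a y+b [-0.07765738  0.64769291] yaw 0.07750183800912426
brass 68 px [302.  208.4] med [ 0.5203 -0.0574  0.1108] min [ 0.505 -0.101  0.095] max [ 0.575 -0.041  0.116]
swab 89 px [239.9 250.3] med [0.4121 0.1265 0.0649] min [0.387 0.098 0.046] max [0.434 0.145 0.073]
```

View pics/crop0.png

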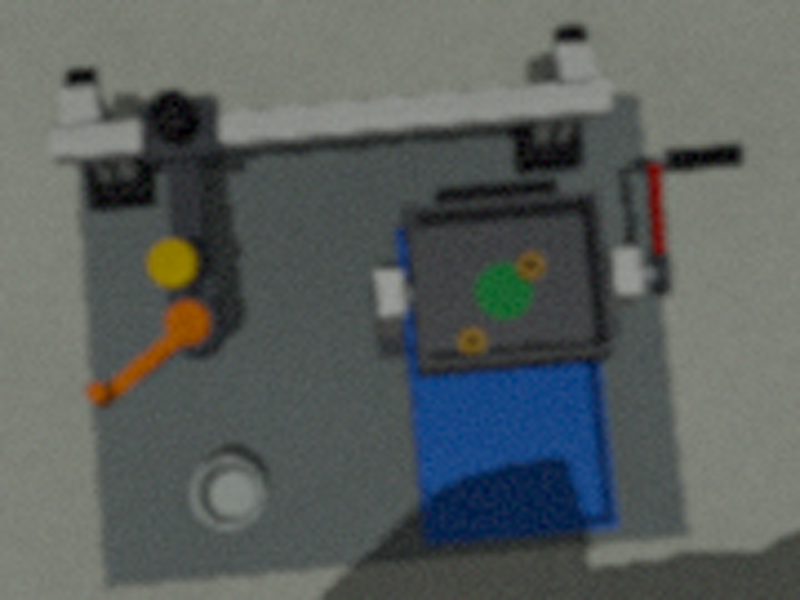

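Everything agrees with the given sizes: cradle origin at about (0.5496, -0.072), yaw 0.0775, and the sleeve matches its formula. With the tool turned to yaw 1.648, tool x is cradle y, tool y is cradle x, and z points down.

Call:
servo_tool(plan=[0,0,-0.01,0,0,-0.0945,0,0,-0.01,0,0,-0.0945,0,0,-0.01,0,0,-0.0945,0,0,-0.01,0,0,-0.0945,0,0,-0.01,0,0,-0.0945,0,0,-0.01,0,0,-0.0945,0,0,-0.01,0,0,-0.0945,0,0,-0.01,0,0,-0.0945], hand=1)

```text
time: 0.9
tcp_pos: [0.2445, -0.4923, 0.2664]
orientation: [-0.0, 0.677, 0.736, 0.0]
contact_force: [-0.5, 0.1, 0.2]
opening: 0.0929
grasp_force: 0.0
```

Call:
servo_tool(plan=[0.0417,0.0682,0,0,0,0,0.0417,0.0682,0,0,0,0,0.0417,0.0682,0,0,0,0,0.0417,0.0682,0,0,0,0,0.0417,0.0682,0,0,0,0,0.0417,0.0682,0,0,0,0,0.0417,0.0682,0,0,0,0,0.0417,0.0682,0,0,0,0,0.0417,0.0682,0,0,0,0,0.0417,0.0682,0,0,0,0])

```text
time: 1.9
tcp_pos: [0.6344, -0.2099, 0.2661]
orientation: [-0.0, 0.679, 0.734, -0.0]
contact_force: [0.4, -1.4, 0.2]
opening: 0.0932
grasp_force: 0.0
```

```bash
cat >> h.py <<'E'
O=np.array([.5496,-.072]); PSI=.0775
def cr(p):
    d=np.asarray(p)[:2]-O; c,s=np.cos(PSI),np.sin(PSI); return np.array([c*d[0]+s*d[1],-s*d[0]+c*d[1],p[2]]).round(4)
def st():
    s=r.sense(); o=s["orientation"]; from scipy.spatial.transform import Rotation as R
    M=R.from_quat(np.r_[o[1:],o[0]]).as_matrix(); print("t",s["time"],"cr",cr(s["tcp_pos"]),"xyaw",np.arctan2(M[1,0],M[0,0]).round(4),"z",M[:,2].round(3),"F",np.round(s["contact_force"],1),"op",round(s["opening"],4),s["grasp_force"],"q",np.round(s["joint_positions"],2))
E
python3 -c "
from h import *
st()
c,W=cam('top');save(c,'pics/t1.png')
im=c['color'];hsv=cv2.cvtColor(im,cv2.COLOR_RGB2HSV);print()"
```

```text
t 1.9 cr [ 0.0739 -0.1441  0.2661] xyaw 1.6484 z [-0.001  0.    -1.   ] F [ 0.4 -1.4  0.2] op 0.0932 0.0 q [-0.49  0.45  1.14 -0.    1.55 -0.56]
```

Call:
servo_tool(plan=[0,0,0.0333,0,0,0,0,0,0.0333,0,0,0,0,0,0.0333,0,0,0,0,0,0.0333,0,0,0,0,0,0.0333,0,0,0,0,0,0.0333,0,0,0,0,0,0.0333,0,0,0])

```text
time: 2.65
tcp_pos: [0.6326, -0.2114, 0.1254]
orientation: [-0.001, 0.679, 0.734, -0.0]
contact_force: [-0.5, -0.0, 1.0]
opening: 0.0932
grasp_force: 0.0
```

Call:
servo_tool(plan=[0,0,0,0,0,0,0,0,0,0,0,0,0,0,0,0,0,0,0,0,0,0,0,0,0,0,0,0,0,0,0,0,0,0,0,0,0,0,0,0,0,0], hand=-1, squeeze=12)

```text
time: 3.35
tcp_pos: [0.6333, -0.2115, 0.1271]
orientation: [0.0, 0.679, 0.734, 0.0]
contact_force: [0.3, 0.1, -0.2]
opening: 0.0412
grasp_force: 0.0
```

```bash
python3 -c "
from h import *
st()
q=np.linspace(0,2.45,18);a=1.3-q
x=75*np.sin(a);z=75*np.cos(a)
for d in zip(q[1:],np.diff(x)/600,-np.diff(z)/600):print(np.round(d,4))"
```

```text
t 3.35 cr [ 0.0726 -0.1456  0.1271] xyaw 1.6484 z [ 0. -0. -1.] F [ 0.3  0.1 -0.2] op 0.0412 0.0 q [-0.49  0.53  1.35  0.    1.26 -0.57]
[ 0.1441 -0.0061 -0.017 ]
[ 0.2882 -0.0084 -0.0159]
[ 0.4324 -0.0106 -0.0145]
[ 0.5765 -0.0126 -0.0129]
[ 0.7206 -0.0143 -0.0109]
[ 0.8647 -0.0157 -0.0087]
[ 1.0088 -0.0168 -0.0064]
[ 1.1529 -0.0176 -0.0039]
[ 1.2971 -0.0179 -0.0013]
[ 1.4412e+00 -1.8000e-02  1.2000e-03]
[ 1.5853 -0.0176  0.0038]
[ 1.7294 -0.0169  0.0063]
[ 1.8735 -0.0158  0.0087]
[ 2.0176 -0.0144  0.0108]
[ 2.1618 -0.0127  0.0128]
[ 2.3059 -0.0107  0.0145]
[ 2.45   -0.0085  0.0159]
```

Still closing; wait a bit more.

Call:
servo_tool(plan=[0,0,0,0,0,0,0,0,0,0,0,0,0,0,0,0,0,0,0,0,0,0,0,0,0,0,0,0,0,0])

```text
time: 3.85
tcp_pos: [0.6357, -0.2114, 0.1274]
orientation: [0.002, 0.679, 0.734, 0.002]
contact_force: [7.1, 1.7, -0.2]
opening: 0.0155
grasp_force: 12.0
```

Call:
servo_tool(plan=[0,-0.0061,-0.017,0,0,0,0,-0.0084,-0.0159,0,0,0])

```text
time: 4.05
tcp_pos: [0.6269, -0.2121, 0.147]
orientation: [0.002, 0.679, 0.734, 0.001]
contact_force: [4.9, -0.5, -2.1]
opening: 0.0156
grasp_force: 12.0
```

Call:
servo_tool(plan=[0,-0.0066,-0.0145,0,0,0,0,-0.0126,-0.0129,0,0,0,0,-0.0143,-0.0109,0,0,0,0,-0.0157,-0.0087,0,0,0,0,-0.0168,-0.0064,0,0,0,0,-0.0176,-0.0039,0,0,0,0,-0.0179,-0.0013,0,0,0])

```text
time: 4.75
tcp_pos: [0.5631, -0.2178, 0.1819]
orientation: [0.001, 0.679, 0.734, -0.0]
contact_force: [5.6, -5.6, -8.0]
opening: 0.0155
grasp_force: 12.0
```

```bash
python3 -c "
from h import *
st()"
```

```text
t 4.75 cr [ 0.0022 -0.1464  0.1819] xyaw 1.6478 z [ 0.001 -0.001 -1.   ] F [ 5.6 -5.6 -8. ] op 0.0155 12.009375840425491 q [-0.55  0.38  1.46 -0.    1.3  -0.63]
```

Call:
servo_tool(plan=[0,-0.018,0.002,0,0,0,0,-0.0176,0.0042,0,0,0,0,-0.0169,0.0065,0,0,0,0,-0.0158,0.0087,0,0,0,0,-0.0144,0.0108,0,0,0,0,-0.0127,0.0128,0,0,0,0,-0.0107,0.0145,0,0,0,0,-0.0085,0.0159,0,0,0,0,0,0,0,0,0,0,0,0,0,0,0])

```text
time: 5.75
tcp_pos: [0.4954, -0.2239, 0.1371]
orientation: [0.002, 0.679, 0.734, -0.0]
contact_force: [4.5, -8.2, -5.0]
opening: 0.0158
grasp_force: 12.0
```

```bash
python3 -c "
from h import *
st()
c,W=cam('top');a=c['color'][190:270,270:340,::-1]
c,W=cam('side');b=c['color'][160:260,230:350,::-1]
cv2.imwrite('pics/c2.png',np.hstack([cv2.resize(a,(390,450)),cv2.resize(b,(410,450))]))"
```

```text
t 5.75 cr [-0.0658 -0.1473  0.1371] xyaw 1.6476 z [ 0.002 -0.003 -1.   ] F [ 4.5 -8.2 -5. ] op 0.0158 11.991023272275925 q [-0.63  0.31  1.67 -0.    1.15 -0.71]
```

View pics/c2.png

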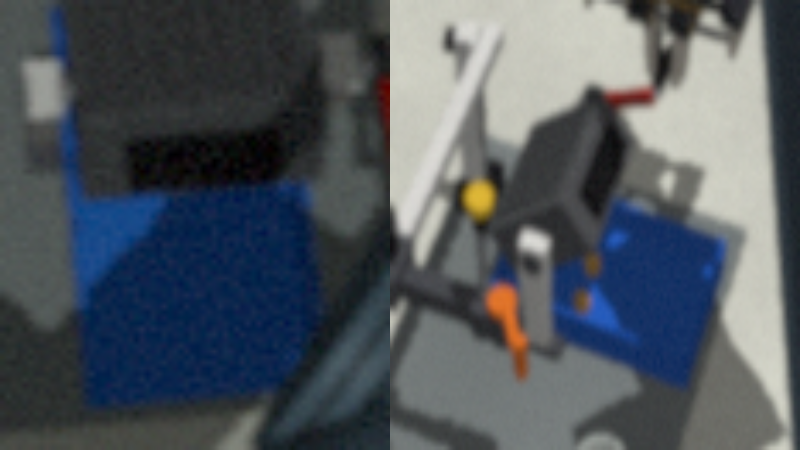

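The side view shows both brass spacers below the mouth, at crop (593,265) and (582,300). I'll let them settle and check their heights.

Call:
servo_tool(plan=[0,0,0,0,0,0,0,0,0,0,0,0,0,0,0,0,0,0,0,0,0,0,0,0])

```text
time: 6.25
tcp_pos: [0.4955, -0.224, 0.1371]
orientation: [0.002, 0.679, 0.734, -0.0]
contact_force: [4.8, -6.7, -4.3]
opening: 0.0159
grasp_force: 12.0
```

```bash
cat >> h.py <<'E'
def brass():
    c,W=cam('side'); h=cv2.cvtColor(c['color'],cv2.COLOR_RGB2HSV).astype(int)
    m=(h[...,0]>8)&(h[...,0]<28)&(h[...,1]>110)&(h[...,2]>50); b=np.zeros_like(m); b[205:260,275:335]=1
    n,l,s,ce=cv2.connectedComponentsWithStats((m&b).astype(np.uint8))
    for i in range(1,n): print("brass",s[i,4],ce[i].round(1),cr(np.nanmedian(W[l==i],0)))
E
python3 -c "
from h import *
st();brass()"
```

```text
t 6.25 cr [-0.0657 -0.1473  0.1371] xyaw 1.6478 z [ 0.002 -0.003 -1.   ] F [ 4.8 -6.7 -4.3] op 0.0159 11.991112232208252 q [-0.63  0.31  1.67 -0.    1.15 -0.71]
brass 7 [288.7 218. ] [-0.0294 -0.0123  0.0266]
brass 4 [285.5 226.5] [-0.0331  0.0346  0.0274]
```

Both spacers lie in the tray, with their tops at about 27 mm. Now I turn the crank back.

Call:
servo_tool(plan=[0,0.0085,-0.0159,0,0,0,0,0.0107,-0.0145,0,0,0,0,0.0127,-0.0128,0,0,0,0,0.0144,-0.0108,0,0,0,0,0.0158,-0.0087,0,0,0,0,0.0169,-0.0063,0,0,0,0,0.0176,-0.0038,0,0,0,0,0.018,-0.0012,0,0,0,0,0.0179,0.0013,0,0,0,0,0.0176,0.0039,0,0,0])

```text
time: 7.3
tcp_pos: [0.5849, -0.2158, 0.1787]
orientation: [0.0, 0.679, 0.734, -0.0]
contact_force: [-1.9, -4.4, 1.8]
opening: 0.0158
grasp_force: 12.0
```

Call:
servo_tool(plan=[0,0.0168,0.0064,0,0,0,0,0.0157,0.0087,0,0,0,0,0.0143,0.0109,0,0,0,0,0.0126,0.0129,0,0,0,0,0.0106,0.0145,0,0,0])

```text
time: 7.8
tcp_pos: [0.6281, -0.2119, 0.1451]
orientation: [0.0, 0.679, 0.734, 0.0]
contact_force: [0.2, -3.1, 4.4]
opening: 0.0157
grasp_force: 12.0
```

```bash
python3 -c "
from h import *
st();brass()"
```

```text
t 7.8 cr [ 0.0675 -0.1455  0.1451] xyaw 1.6485 z [ 0.001 -0.    -1.   ] F [ 0.2 -3.1  4.4] op 0.0157 11.97417363524437 q [-0.49  0.51  1.34  0.    1.29 -0.57]
brass 6 [289.2 218.3] [-0.0313 -0.0075  0.0304]
brass 7 [286.  226.7] [-0.0356  0.0318  0.0266]
```

Call:
servo_tool(plan=[0,0.008,0.0155,0,0,0,0,0.0055,0.016,0,0,0,0,0,0.005,0,0,0,0,0,0,0,0,0,0,0,0,0,0,0])

```text
time: 8.35
tcp_pos: [0.6358, -0.211, 0.1237]
orientation: [0.0, 0.679, 0.734, 0.001]
contact_force: [2.5, -1.1, 6.7]
opening: 0.0153
grasp_force: 12.0
```

```bash
python3 -c "
from h import *
st()"
```

```text
t 8.35 cr [ 0.0752 -0.1452  0.1237] xyaw 1.6485 z [ 0.002  0.    -1.   ] F [ 2.5 -1.1  6.7] op 0.0153 12.00535163283348 q [-0.49  0.54  1.35  0.    1.25 -0.57]
```

Call:
servo_tool(plan=[0,0,0.004,0,0,0,0,0,0,0,0,0])

```text
time: 8.55
tcp_pos: [0.6359, -0.211, 0.1224]
orientation: [0.001, 0.679, 0.734, 0.001]
contact_force: [0.5, -1.2, 11.2]
opening: 0.0155
grasp_force: 12.0
```

Call:
servo_tool(plan=[0,0,0,0,0,0,0,0,0,0,0,0,0,0,0,0,0,0,0,0,0,0,0,0,0,0,0,0,0,0,0,0,0,0,0,0,0,0,0,0,0,0], hand=0.2)

```text
time: 9.25
tcp_pos: [0.6349, -0.2113, 0.1213]
orientation: [-0.0, 0.679, 0.734, -0.0]
contact_force: [-0.7, 0.6, 0.0]
opening: 0.0559
grasp_force: 0.0
```

Call:
servo_tool(plan=[0,0,-0.04,0,0,0,0,0,-0.06,0,0,0,0,0,-0.07,0,0,0,0,0,-0.08,0,0,0,0,0,-0.08,0,0,0,0,0,-0.05,0,0,0], hand=-1)

```text
time: 9.85
tcp_pos: [0.6355, -0.2116, 0.3543]
orientation: [0.003, 0.679, 0.734, 0.001]
contact_force: [0.2, 0.2, 0.4]
opening: 0.0126
grasp_force: 0.0
```

```bash
python3 - <<'E'
from h import *
st(); brass()
W0=np.load("top0.npy"); im0=cv2.imread("pics/top0.png")[...,::-1]
c,W=cam('top'); save(c,'pics/t3.png')
for n,I,w in (("0",im0,W0),("1",c['color'],W)):
    h=cv2.cvtColor(np.ascontiguousarray(I),cv2.COLOR_RGB2HSV).astype(int)
    for nm,m,b in (("green",(h[...,0]>40)&(h[...,0]<80)&(h[...,1]>100),(280,190,325,220)),("yellow",(h[...,0]>22)&(h[...,0]<32)&(h[...,1]>150)&(h[...,2]>120),(215,190,245,207)),("red",((h[...,0]<6)|(h[...,0]>174))&(h[...,1]>150),(325,165,360,205))):
        k=np.zeros_like(m);k[b[1]:b[3],b[0]:b[2]]=1;m=m&k
        if m.any(): print(n,nm,m.sum(),np.argwhere(m).mean(0).round(2),np.nanmean(w[m],0).round(4),cr(np.nanmean(w[m],0)))
E
```

```text
t 9.85 cr [ 0.0748 -0.1458  0.3543] xyaw 1.6483 z [ 0.005 -0.003 -1.   ] F [0.2 0.2 0.4] op 0.0126 0.0 q [-0.49  0.44  0.95  0.    1.74 -0.57]
brass 6 [285.8 226.8] [-0.0337  0.0355  0.0281]
0 green 127 [205.32 302.81] [ 0.5491 -0.0724  0.1   ] [-0.0006 -0.0004  0.1   ]
0 yellow 79 [198.63 227.81] [0.5311 0.133  0.3283] [-0.0026  0.2058  0.3283]
0 red 41 [186.29 337.02] [ 0.5999 -0.1717  0.1453] [ 0.0424 -0.1033  0.1453]
1 green 136 [205.01 302.91] [ 0.55   -0.0728  0.0997] [ 0.0003 -0.0008  0.0997]
1 yellow 85 [198.71 228.05] [0.5309 0.1324 0.3279] [-0.0029  0.2052  0.3279]
```

Housing is back upright. Next I turn the gripper by 90° so it straddles the knob along the beam, and move above the knob.

Call:
servo_tool(plan=[0,0,0,0,0,0.0909,0,0,0,0,0,0.0909,0,0,0,0,0,0.0909,0,0,0,0,0,0.0909,0,0,0,0,0,0.0909,0,0,0,0,0,0.0909,0,0,0,0,0,0.0909,0,0,0,0,0,0.0909,0,0,0,0,0,0.0909,0,0,0,0,0,0.0909], hand=0.3)

```text
time: 10.95
tcp_pos: [0.6346, -0.2112, 0.3477]
orientation: [-0.001, 0.994, 0.107, -0.001]
contact_force: [0.6, -0.1, -0.0]
opening: 0.0604
grasp_force: 0.0
```

```bash
python3 - <<'E'
from h import *
st()
c,W=cam('top');V=c['color'].max(-1)
m=(W[...,2]>.255)&(V<70); k=np.zeros_like(m);k[150:182,215:245]=1;m&=k
p=W[m];print(m.sum(),np.argwhere(m).mean(0),np.median(p,0),cr(np.median(p,0)),cr(p.mean(0)),(p.min(0)+p.max(0))/2,p[:,2].max())
m=(W[...,2]>.30)&k
E
```

```text
t 10.95 cr [ 0.074  -0.1453  0.3477] xyaw 0.2146 z [-0.002  0.001 -1.   ] F [ 0.6 -0.1 -0. ] op 0.0604 0.0 q [-0.49  0.45  0.96  0.    1.74  0.87]
82 [165.20731707 227.69512195] [0.63315207 0.14160347 0.26609274] [0.0998 0.2065 0.2661] [0.0997 0.2072 0.2656] [0.63306253 0.14290853 0.26277427] 0.2704336279782349
```

Call:
servo_tool(plan=[0,0,0,0,0,0.0873,0.006,-0.0732,0,0,0,0,0.006,-0.0732,0,0,0,0,0.006,-0.0732,0,0,0,0,0.006,-0.0732,0,0,0,0,0.006,-0.0732,0,0,0,0,0.006,-0.0732,0,0,0,0,0.006,-0.0732,0,0,0,0,0.006,-0.0732,0,0,0,0,0,0,0,0,0,0])

```text
time: 12.0
tcp_pos: [0.6332, 0.147, 0.3481]
orientation: [-0.001, 0.999, 0.046, -0.001]
contact_force: [-0.6, 0.1, -0.2]
opening: 0.0606
grasp_force: 0.0
```

```bash
python3 - <<'E'
from h import *
st()
E
```

```text
t 12.0 cr [0.1003 0.2119 0.3481] xyaw 0.0926 z [-0.002  0.002 -1.   ] F [-0.6  0.1 -0.2] op 0.0606 0.0 q [0.06 0.41 1.02 0.   1.72 1.53]
```

Call:
servo_tool(plan=[0.005,0.009,0,0,0,0.0096,0,0,0.0367,0,0,0,0,0,0.0367,0,0,0,0,0,0.0367,0,0,0,0,0,0.0367,0,0,0,0,0,0.0367,0,0,0])

```text
time: 12.6
tcp_pos: [0.6381, 0.1333, 0.2378]
orientation: [0.0, 0.999, 0.033, -0.0]
contact_force: [0.0, -0.6, 0.3]
opening: 0.0605
grasp_force: 0.0
```

Call:
servo_tool(plan=[0,0,0,0,0,0,0,0,0,0,0,0,0,0,0,0,0,0,0,0,0,0,0,0,0,0,0,0,0,0,0,0,0,0,0,0], hand=-1, squeeze=10)

```text
time: 13.2
tcp_pos: [0.6385, 0.1376, 0.2403]
orientation: [-0.001, 0.999, 0.035, 0.001]
contact_force: [1.0, 5.0, -3.0]
opening: 0.0281
grasp_force: 10.0
```

```bash
python3 - <<'E'
from h import *
st()
E
```

```text
t 13.2 cr [0.1049 0.2021 0.2403] xyaw 0.0692 z [ 0.002  0.003 -1.   ] F [ 1.  5. -3.] op 0.0281 9.999346062541008 q [0.04 0.43 1.23 0.   1.48 1.54]
```

Call:
servo_tool(plan=[0,0.02,0,0,0,0,0,0.04,0,0,0,0,0,0.04,0,0,0,0,0,0.04,0,0,0,0,0,0.04,0,0,0,0,0,0.04,0,0,0,0,0,0.04,0,0,0,0,0,0.04,0,0,0,0,0,0.03,0,0,0,0,0,0.01,0,0,0,0])

```text
time: 14.2
tcp_pos: [0.6557, -0.0676, 0.2406]
orientation: [-0.001, 0.999, 0.034, 0.005]
contact_force: [12.4, 7.9, -6.6]
opening: 0.0277
grasp_force: 10.0
```

```bash
cat >> h.py <<'E'
def yel():
    for nm in('top','side'):
        c,W=cam(nm);h=cv2.cvtColor(c['color'],cv2.COLOR_RGB2HSV).astype(int)
        m=(h[...,0]>22)&(h[...,0]<32)&(h[...,1]>150)&(h[...,2]>120);k=np.zeros_like(m);k[150:260,220:340]=1;m&=k
        if m.any():
            p=W[m]; z=np.nanmax(p[:,2]); t=p[p[:,2]>z-.012]
            print(nm,m.sum(),np.argwhere(m).mean(0).round(1),"all",cr(np.nanmedian(p,0)),"top",cr(np.nanmean(t,0)),"zmax",z.round(4))
        h2=(h[...,0]>5)&(h[...,0]<18)&(h[...,1]>150)&(h[...,2]>100)&(W[...,2]>.2)
        k=np.zeros_like(m);k[180:270,230:330]=1;h2&=k
        if h2.any():
            p=W[h2];t=p[p[:,2]>np.nanpercentile(p[:,2],98)-.01];print(nm,"lever",h2.sum(),cr(np.nanmedian(p,0)),"pin?",len(t),cr(np.nanmean(t,0)))
E
python3 - <<'E'
from h import *
st();yel()
c,W=cam('top');save(c,'pics/t4.png')
E
```

```text
t 14.2 cr [ 0.1061 -0.0038  0.2406] xyaw 0.0679 z [ 0.009  0.002 -1.   ] F [12.4  7.9 -6.6] op 0.0277 9.998526647686958 q [-0.27  0.44  1.22  0.    1.47  1.23]
side 10 [161.5 279.3] all [-0.0009  0.0051  0.3288] top [0.0005 0.005  0.329 ] zmax 0.3323
side lever 80 [-0.0333  0.0152  0.2285] pin? 12 [-0.0619  0.0553  0.2575]
```

Call:
servo_tool(plan=[0,0,0,0,0,0,0,0,0,0,0,0,0,0,0,0,0,0,0,0,0,0,0,0], hand=0.1)

```text
time: 14.75
tcp_pos: [0.6517, -0.0675, 0.2399]
orientation: [0.0, 0.999, 0.034, 0.0]
contact_force: [0.1, 0.2, 0.3]
opening: 0.0506
grasp_force: 0.0
```

Call:
servo_tool(plan=[0,0,-0.03,0,0,0,0,0,-0.05,0,0,0,0,0,-0.07,0,0,0,0,0,-0.08,0,0,0,0,0,0,0,0,0])

```text
time: 15.25
tcp_pos: [0.6535, -0.0679, 0.386]
orientation: [0.002, 0.999, 0.034, 0.007]
contact_force: [0.6, 0.6, 0.5]
opening: 0.051
grasp_force: 0.0
```

Call:
servo_tool(plan=[0,0.08,0,0,0,0,0,0.08,0,0,0,0,0,0.08,0,0,0,0,0,0.05,0,0,0,0,0,0,0,0,0,0], hand=-1)

```text
time: 15.75
tcp_pos: [0.6629, -0.246, 0.3752]
orientation: [0.0, 1.0, 0.031, -0.001]
contact_force: [0.2, -0.4, -0.1]
opening: 0.0158
grasp_force: 0.0
```

```bash
python3 - <<'E'
from h import *
st();yel();brass()
c,W=cam('top');cv2.imwrite('pics/t5.png',cv2.resize(c['color'][140:275,190:370,::-1],(800,600)))
E
```

```text
t 15.75 cr [ 0.0995 -0.1823  0.3752] xyaw 0.0627 z [-0.002 -0.    -1.   ] F [ 0.2 -0.4 -0.1] op 0.0158 0.0 q [-0.51  0.54  0.75 -0.    1.86  1.  ]
top 48 [190.4 310.9] all [ 0.0031 -0.0034  0.3287] top [ 0.0023 -0.0031  0.3287] zmax 0.3329
top lever 23 [-0.0611  0.0489  0.2597] pin? 17 [-0.0631  0.0506  0.2609]
side 19 [161.1 279.8] all [ 1.000e-03 -1.000e-04  3.281e-01] top [2.000e-04 8.000e-04 3.274e-01] zmax 0.3329
side lever 78 [-0.0364  0.0181  0.2294] pin? 11 [-0.062   0.0546  0.2596]
brass 6 [285.8 226.8] [-0.0333  0.0352  0.028 ]
```

View pics/t5.png

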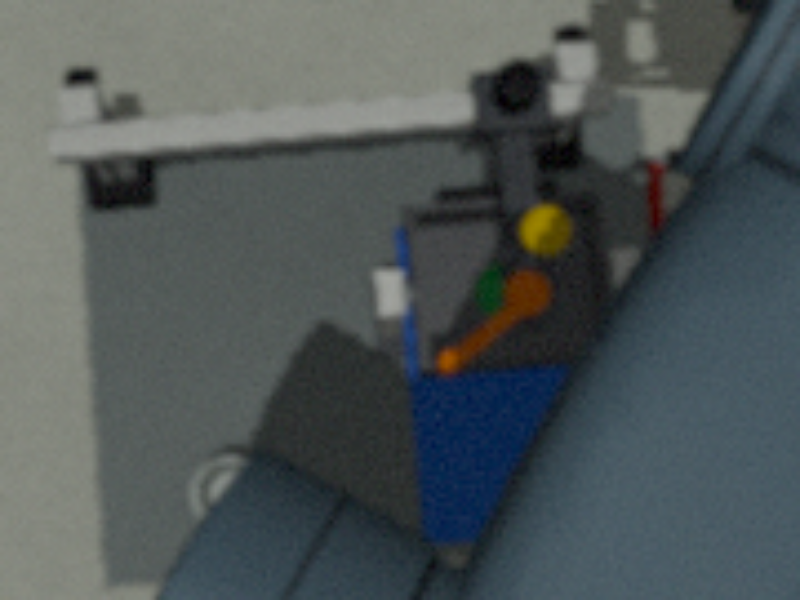

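The cap is at (545,230) in the crop, cradle (0.002, -0.002), which is over the mark. The housing is upright and the lever open. I move above the cap with the fingers closed.

Call:
servo_tool(plan=[0,0,0,0,0,-0.0094,-0.0325,-0.06,0,0,0,0,-0.0325,-0.06,0,0,0,0,-0.0325,-0.06,0,0,0,0,-0.0325,-0.06,0,0,0,0,-0.0325,-0.06,0,0,0,0,0,0,0,0,0,0,0,0,0,0,0,0])

```text
time: 16.75
tcp_pos: [0.5513, -0.0682, 0.3786]
orientation: [0.001, 0.999, 0.043, 0.001]
contact_force: [-0.5, -0.6, 0.3]
opening: 0.0001
grasp_force: 0.0
```

```bash
python3 - <<'E'
from h import *
st()
E
```

```text
t 16.75 cr [0.002  0.0037 0.3786] xyaw 0.0865 z [ 0.002 -0.001 -1.   ] F [-0.5 -0.6  0.3] op 0.0001 0.0 q [-0.32  0.21  1.21 -0.    1.71  1.16]
```

Call:
servo_tool(plan=[0,0.0075,0.02,0,0,0,0,0,0.02,0,0,0,0,0,0.02,0,0,0,0,0,0.015,0,0,0,0,0,0.015,0,0,0,0,0,0.01,0,0,0])

```text
time: 17.35
tcp_pos: [0.5518, -0.0747, 0.3164]
orientation: [0.0, 0.999, 0.041, -0.0]
contact_force: [-1.5, -1.0, 2.8]
opening: 0.0006
grasp_force: 1.3
```

Call:
servo_tool(plan=[0,0,0.01,0,0,0,0,0,0.01,0,0,0,0,0,0.01,0,0,0,0,0,0.01,0,0,0,0,0,0.01,0,0,0,0,0,0.01,0,0,0,0,0,0.01,0,0,0,0,0,0.01,0,0,0])

```text
time: 18.15
tcp_pos: [0.5521, -0.0744, 0.2688]
orientation: [0.0, 0.999, 0.041, 0.0]
contact_force: [-0.5, -1.1, 2.0]
opening: 0.0006
grasp_force: 1.4
```

```bash
python3 - <<'E'
from h import *
st();yel()
E
```

```text
t 18.15 cr [ 0.0023 -0.0026  0.2688] xyaw 0.083 z [ 0. -0. -1.] F [-0.5 -1.1  2. ] op 0.0006 1.364401071332395 q [-0.33  0.24  1.43 -0.    1.46  1.15]
top lever 124 [-0.039   0.0178  0.2282] pin? 16 [-0.0635  0.0504  0.2614]
side lever 94 [-0.0331  0.0126  0.2281] pin? 14 [-0.0622  0.0539  0.2575]
```

Going fine with 2–3 N. Down to about 0.256, then in 2 mm steps.

Call:
servo_tool(plan=[0,0,0.01,0,0,0,0,0,0.005,0,0,0,0,0,0.004,0,0,0,0,0,0,0,0,0])

```text
time: 18.65
tcp_pos: [0.5518, -0.074, 0.2574]
orientation: [-0.0, 0.999, 0.042, -0.0]
contact_force: [-0.1, -0.4, -0.2]
opening: 0.0005
grasp_force: 0.0
```

Call:
servo_tool(plan=[0,0,0.003,0,0,0,0,0,0,0,0,0])

```text
time: 18.85
tcp_pos: [0.5519, -0.0742, 0.2559]
orientation: [-0.0, 0.999, 0.042, -0.0]
contact_force: [-0.9, -0.5, 0.1]
opening: 0.0007
grasp_force: 0.0
```

Call:
servo_tool(plan=[0,0,0.003,0,0,0,0,0,0,0,0,0])

```text
time: 19.05
tcp_pos: [0.5519, -0.0743, 0.2542]
orientation: [0.0, 0.999, 0.041, -0.0]
contact_force: [-0.0, 0.1, 0.3]
opening: 0.0007
grasp_force: 0.2
```

Call:
servo_tool(plan=[0,0,0.003,0,0,0,0,0,0,0,0,0])

```text
time: 19.25
tcp_pos: [0.5519, -0.0743, 0.2523]
orientation: [0.0, 0.999, 0.041, -0.0]
contact_force: [0.1, -0.2, 0.7]
opening: 0.0004
grasp_force: 0.3
```

Call:
servo_tool(plan=[0,0,0.003,0,0,0,0,0,0,0,0,0])

```text
time: 19.45
tcp_pos: [0.552, -0.0743, 0.2509]
orientation: [0.0, 0.999, 0.041, 0.0]
contact_force: [-1.5, 0.3, 4.3]
opening: 0.0001
grasp_force: 2.3
```

Call:
servo_tool(plan=[0,0,0.003,0,0,0,0,0,0,0,0,0])

```text
time: 19.65
tcp_pos: [0.552, -0.0743, 0.2494]
orientation: [0.0, 0.999, 0.041, 0.0]
contact_force: [-0.9, 1.0, 6.3]
opening: 0.0001
grasp_force: 3.2
```

Call:
servo_tool(plan=[0,0,0.003,0,0,0,0,0,0,0,0,0])

```text
time: 19.85
tcp_pos: [0.5521, -0.0743, 0.248]
orientation: [0.0, 0.999, 0.042, 0.001]
contact_force: [-2.8, 0.5, 8.0]
opening: 0.0005
grasp_force: 4.2
```

Force rises at about 1.4 N/mm from 4 N, so the tip is on the floor and the contact height of 0.251 matches. I lift off and go round to the robot side of the pin.

Call:
servo_tool(plan=[0,0,0,0,0,0,0,0,-0.01,0,0,0,0,0,-0.02,0,0,0,0,0,-0.03,0,0,0,0,0,-0.03,0,0,0])

```text
time: 20.35
tcp_pos: [0.5517, -0.0743, 0.3016]
orientation: [-0.0, 0.999, 0.041, -0.0]
contact_force: [0.9, 0.4, 0.0]
opening: 0.0007
grasp_force: 0.0
```

Call:
servo_tool(plan=[-0.0405,-0.026,0,0,0,0,-0.0405,-0.026,0,0,0,0,-0.0405,-0.026,0,0,0,0,-0.0405,-0.026,0,0,0,0,0,0,0,0,0,0,0,0,0,0,0,0])

```text
time: 20.95
tcp_pos: [0.4501, -0.0201, 0.3018]
orientation: [0.0, 0.999, 0.042, 0.001]
contact_force: [1.1, 0.0, -0.5]
opening: 0.0006
grasp_force: 0.0
```

```bash
python3 - <<'E'
from h import *
st();yel()
E
```

```text
t 20.95 cr [-0.0952  0.0594  0.3018] xyaw 0.0834 z [ 0.002 -0.001 -1.   ] F [ 1.1  0.  -0.5] op 0.0006 0.0 q [-0.29  0.03  1.61 -0.    1.51  1.19]
side lever 58 [-0.0448  0.0345  0.2309] pin? 11 [-0.0616  0.0537  0.2577]
```

Call:
servo_tool(plan=[0,0,0.0367,0,0,0,0,0,0.0367,0,0,0,0,0,0.0367,0,0,0,0.0167,0,0,0,0,0,0.0167,0,0,0,0,0,0.0167,0,0,0,0,0,0.0167,0,0,0,0,0])

```text
time: 21.75
tcp_pos: [0.4911, -0.0165, 0.2357]
orientation: [-0.0, 0.999, 0.042, 0.0]
contact_force: [-3.1, 3.7, 0.2]
opening: 0.0005
grasp_force: 1.3
```

Call:
servo_tool(plan=[0.0167,0,0,0,0,0,0.0167,0,0,0,0,0,0.0167,0,0,0,0,0,0.0167,0,0,0,0,0])

```text
time: 22.15
tcp_pos: [0.5306, -0.0143, 0.2353]
orientation: [0.001, 0.999, 0.041, 0.0]
contact_force: [-3.7, -3.8, -0.2]
opening: 0.0005
grasp_force: 1.8
```

```bash
python3 - <<'E'
from h import *
st();yel()
E
```

```text
t 22.15 cr [-0.0144  0.059   0.2353] xyaw 0.0829 z [ 0.    -0.002 -1.   ] F [-3.7 -3.8 -0.2] op 0.0005 1.7688829824328423 q [-0.24  0.21  1.55 -0.    1.37  1.25]
side lever 37 [-0.0198  0.0044  0.2274] pin? 2 [-0.0466  0.0852  0.3232]
```

Call:
servo_tool(plan=[0.0133,0,0,0,0,0,0.0133,0,0,0,0,0,0.005,0,0,0,0,0,0,0,0,0,0,0])

```text
time: 22.65
tcp_pos: [0.5484, -0.0124, 0.2346]
orientation: [0.0, 0.999, 0.041, -0.001]
contact_force: [-2.6, -1.9, -1.4]
opening: 0.0004
grasp_force: 1.4
```

Call:
servo_tool(plan=[0.005,0,0,0,0,0,0,0,0,0,0,0])

```text
time: 22.85
tcp_pos: [0.549, -0.0121, 0.2346]
orientation: [0.0, 0.999, 0.041, -0.003]
contact_force: [-10.0, -3.9, 2.6]
opening: 0.0006
grasp_force: 5.4
```

```bash
python3 - <<'E'
from h import *
st()
E
```

```text
t 22.85 cr [0.004  0.0597 0.2346] xyaw 0.0827 z [-0.006 -0.001 -1.   ] F [-10.   -3.9   2.6] op 0.0006 5.383923947811127 q [-0.22  0.25  1.51 -0.    1.39  1.26]
```

The stop is reached, with 10 N at the expected place. Backing off, rising and checking.

Call:
servo_tool(plan=[-0.03,0,0,0,0,0,-0.06,0,0,0,0,0,-0.07,0,0,0,0,0,0,0,-0.07,0,0,0,0,0,-0.08,0,0,0,-0.05,-0.06,-0.02,0,0,0,-0.03,-0.075,0,0,0,0,0,-0.08,0,0,0,0,0,-0.08,0,0,0,0,0,0,0,0,0,0])

```text
time: 23.85
tcp_pos: [0.3924, 0.1586, 0.3379]
orientation: [-0.002, 0.999, 0.046, 0.001]
contact_force: [0.2, 0.1, 0.5]
opening: 0.0004
grasp_force: 0.0
```

```bash
python3 - <<'E'
from h import *
st();yel();brass()
c,W=cam('top');a=cv2.resize(c['color'][140:275,190:370,::-1],(400,400))
c,W=cam('side');b=cv2.resize(c['color'][150:270,210:330,::-1],(400,400));cv2.imwrite('pics/f.png',np.hstack([a,b]))
E
```

```text
t 23.85 cr [-0.1389  0.242   0.3379] xyaw 0.0914 z [ 0.003  0.004 -1.   ] F [0.2 0.1 0.5] op 0.0004 0.0 q [ 0.12 -0.04  1.59  0.    1.59  1.6 ]
top 64 [196.9 309.7] all [-0.0015 -0.0077  0.2515] top [-0.0012 -0.0071  0.2515] zmax 0.2552
top lever 153 [-0.0071  0.0098  0.2281] pin? 19 [0.0178 0.0505 0.2607]
side 5 [176.8 278.6] all [ 0.0069 -0.0005  0.2487] top [6.100e-03 1.000e-04 2.491e-01] zmax 0.2504
side lever 56 [0.0145 0.053  0.2343] pin? 8 [0.0175 0.0552 0.2624]
brass 6 [298.3 206.7] [-0.1649  0.2686  0.4415]
brass 4 [285.5 226.5] [-0.0321  0.0331  0.0266]
```

View pics/f.png

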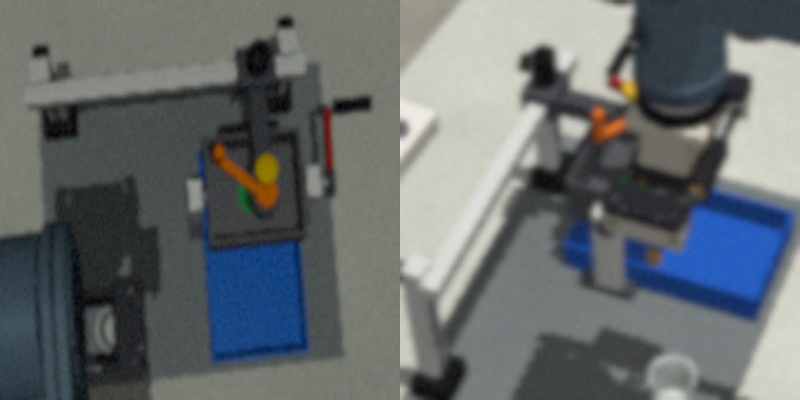

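The lever is home, with its pin at cradle x = 0.018. The cap top is at 0.2515 m, so the tip is on the floor, and the pot is untouched. Handing in.

```bash
python3 -c "
from rig import job
print(job.job_done())"
```

```text
the job is handed in; nothing more can be done
None
```

The job is handed in with every step carried out, though no verdict came back: both spacers went into the tray (last seen together partway through turning back; one was out of view at the end), the housing is upright, the probe is on the floor over the mark, and the lever is home.

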